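# Make up two table caddies

### The arm

A 6-joint arm with a two-finger parallel gripper is mounted at the origin on a cart in front of the work surface, level with it; the furniture and walls round the work are solid. World frame = base frame: x ahead of the robot, y to its left, z up, the work surface at z = 0. Lengths are in m, angles in rad, forces in N, time in s.
With the tool pointing down it reaches from about 0.275 to 0.725 m from the base axis. Payload 5.6 kg.
Tool frame: the origin (TCP) lies between the finger pads; the fingertips stand 8 mm ahead of it and the grasp point (between the pads) lies 11 mm behind it (env.finger_overhang is the distance from the TCP to the fingertips, in m); z points along the fingers, y is the line along which they close (so a half turn about z gives the same grasp; the last joint's range is limited). The gripper opens to 85 mm and grips with 20 to 120 N. Pads are 22 mm wide; open, the fingers measure 114 mm over their backs; the gripper's body (76 mm by 85 mm) begins 54 mm behind the grasp point. The pads swing forward as they close: fully open they stand 13 mm farther back than shut.
Start: joints at [1.517, 0.255, 0.108, 0, -1.424, -0.285], TCP at [0.183, 0.519, 0.239] pointing down, gripper open.
Joint ranges: [-2.95, 2.95], [-1.21, 1.97], [-1.09, 1.5], [-2.87, 1.71], [-2.94, -0.07], [-3.05, 3.05]. Speed limits (rad/s): [2.57, 2.57, 3.14, 3.14, 3.14, 3.14].

### API

Orientations are given as [roll, pitch, yaw] about the fixed x, y, z axes, in that order (R = Rz(yaw) Ry(pitch) Rx(roll)).
In Python, from rig import env, planner, snapshot, camera_info, job gives the robot as it stands. The module is installed in compiled form; this text tells all that it offers. Calls block until the motion is done:
- env.movep(position, orientation): joint-space move of the TCP to a pose.
- env.move_l(position, speed=0.15, rot=None, max_force=None): straight line of the TCP; rot=None keeps the orientation; speed is the mean speed in m/s. With max_force (N) it stops when the force on the tool has changed by that much, and returns True; else False.
- env.set_joints(angles): joint-space move.
- env.release() and env.close_gripper(f_grip=None): open the fingers fully, or close them until they stop; f_grip is the grip in N (None keeps the last).
- env.wait(seconds).
- planner.solve_ik(position, orientation): joint angles nearest the present ones, or None.
- env.get_state(): the state.
- snapshot(name): name is "scene" or "side" or "wrist"; returns the picture (420x560x3 uint8, red, green, blue); there is no depth.
- camera_info(name): a dict with "fx", "fy", "cx", "cy" (pixels), "rvec" (rotation vector, rad) and "tvec" (3), from world to camera coordinates, as OpenCV has them; the wrist camera has in their place "mount" (4x4, takes a point from camera to tool coordinates, whose origin is the TCP and whose axes are the flange's). Camera axes: x right, y down, z forward; pixel columns grow to the right and rows downward; lengths in m; the calibration is good to about 2 mm. The wrist camera is an equidistant fisheye: a pixel r from the principal point sees the ray r / f radians off the axis. A picture is of the moment at which its call begins: read the wrist's pose just before it. camera_info takes no time and is no camera call.
A pose or a line that the arm cannot do raises env.Unreachable and nothing moves.
- job.hand_in(): hands the job in; it is judged then, once.
The state is a dict: "clock": time; "joints": joint angles; "joint_vel": joint speeds; "effort": joint torques, N m; "ee_pos": TCP position; "tool_rot": TCP orientation; "wrist_force": force on the tool from outside, world axes, zero at the start; "moment": the same for the moment, N m; "width": opening from 0.0 (shut) to 1.0 (fully open); "gripper_force": force on a finger pad.
Only numpy, scipy, OpenCV 4.12 (cv2) and the standard library are available. Lean on these libraries where they do the work, as an engineer would, in place of code of your own. Each camera call takes 0.05 s, during which the arm holds its last target. There are 200 camera calls.

### The job

Make up the two wooden table caddies: the long one carries the sauce bottle from the front of the counter in its oblong middle well, between the two glass shakers (either shaker on either side), and the small one carries the pepper mill, which somebody put down in the long caddy's middle well, in its back well (the one farther from the robot), with the toothpick tumbler in front of it. Stand each thing upright on the bottom of its well and let go of it; tip nothing over, and leave the drink can and the dip tub where they are.

Things in the scene. Friction and masses are not known exactly. Their poses are not given: they have to be found in the camera images.
- long_caddy: Long wooden caddy, a fixed block 112 mm deep (its x, away from the robot), 280 mm long (its y, to the robot's left) and 40 mm high, with a low steel bail handle on each end standing out 23 mm. Origin at the centre of its underside. Three wells in a row along its y, all 28 mm deep with their floor 12 mm above the origin: two round ones, 75 mm across, centred at y = +86 mm and y = -86 mm (x = 0), and between them at the origin an oblong one, 84 mm along x by 54 mm along y.
- small_caddy: Small wooden caddy, a fixed block 156 mm deep (its x, away from the robot), 92 mm wide (its y, to the robot's left) and 40 mm high, with a low steel bail handle on each side standing out 23 mm. Origin at the centre of its underside. Two equal round wells, 58 mm across and 28 mm deep, floor 12 mm above the origin: the back one centred at x = +39 mm, the front one at x = -39 mm (y = 0).
- sauce_bottle_mid (a point): Plastic sauce bottle at the front of the counter, oval, 47 mm along its x by 78 mm along its y, 188 mm tall, with a round dark cap 42 mm across from 161 to 188 mm above the foot (grip it there from above). The point lies on the axis, 94 mm above the foot; z up. It fits the oblong well with its y along the caddy's x, either way round. A like bottle at the far right end is scenery. 0.39 kg.
- shaker_1_mid (a point): A lidded glass table shaker with a perforated steel screw cap, 119 mm tall. The glass body is round, 65 mm across the foot, swelling to 72 mm at 50 mm up and drawing in to 55 mm under the cap; the cap is 62 mm across with a straight side from 91 to 108 mm above the foot (grip it there from above), domed above that. The point lies on the axis, 60 mm above the foot; z up along the axis. 0.24 kg.
- shaker_2_mid (a point): A second, alike, lidded glass table shaker with a perforated steel screw cap, 119 mm tall. The glass body is round, 65 mm across the foot, swelling to 72 mm at 50 mm up and drawing in to 55 mm under the cap; the cap is 62 mm across with a straight side from 91 to 108 mm above the foot (grip it there from above), domed above that. The point lies on the axis, 60 mm above the foot; z up along the axis. 0.24 kg.
- pepper_mill_mid (a point): Turned wooden pepper mill, round, 169 mm tall: foot 48 mm across, waist 34 mm at 90 mm up, head 43 mm across from 115 to 145 mm above the foot (grip it there from above), then a dome with a small steel knob. The point lies on the axis, 84 mm above the foot; z up. It starts standing in the middle well of the long caddy. 0.22 kg.
- pick_tumbler_mid (a point): Straight steel tumbler, 48 mm across and 75 mm tall, filled with wooden toothpicks that stand out to 87 mm. The point lies on the axis, 37.5 mm above the foot; z up. In its well only the upper 47 mm stand out of the caddy, so grip it 50 to 60 mm above the foot. 0.12 kg.
- soda_can_mid (a point): Drink can, 66 mm across, 115 mm tall, behind the caddies, next to the table sign at the back of the counter (a like can at the far right end is scenery); not part of the job. The point is its centre.
- dip_tub_mid (a point): Lidded dip tub, 69 mm across, 34 mm tall, in the middle of the counter, in front of the caddies; not part of the job. The point is its centre.
Not all that is in view belongs to the job. What is meant by the part that bears pepper_mill_mid is not blue, and is the larger of those in its own colour.

How it is judged:
At the end, for the whole second after the job is handed in: Sauce bottle in the long caddy's middle well, a shaker in each of its end wells, pepper mill in the small caddy's back well, tumbler in its front well: each within 10 mm of the well's centre, its foot within 4 mm of the floor, tilted under 0.12 rad, released and at rest (x of sauce_bottle_mid in the frame of long_caddy between -0.01 and 0.01 m and y of sauce_bottle_mid in the frame of long_caddy between -0.01 and 0.01 m and z of sauce_bottle_mid in the frame of long_caddy below 0.11 m and angle between each of sauce_bottle_mid, pepper_mill_mid, pick_tumbler_mid's own z axis and vertical below 0.12 rad and linear speed of each of sauce_bottle, pepper_mill, pick_tumbler below 0.02 m/s and ((x of shaker_1_mid in the frame of long_caddy between -0.01 and 0.01 m and y of shaker_1_mid in the frame of long_caddy between 0.076 and 0.096 m and z of each of shaker_1_mid, shaker_2_mid in the frame of long_caddy below 0.076 m and angle between each of shaker_1_mid, shaker_2_mid's own z axis and vertical below 0.12 rad and linear speed of each of shaker_1, shaker_2 below 0.02 m/s and x of shaker_2_mid in the frame of long_caddy between -0.01 and 0.01 m and y of shaker_2_mid in the frame of long_caddy between -0.096 and -0.076 m) or (x of shaker_2_mid in the frame of long_caddy between -0.01 and 0.01 m and y of shaker_2_mid in the frame of long_caddy between 0.076 and 0.096 m and z of each of shaker_2_mid, shaker_1_mid in the frame of long_caddy below 0.076 m and angle between each of shaker_2_mid, shaker_1_mid's own z axis and vertical below 0.12 rad and linear speed of each of shaker_2, shaker_1 below 0.02 m/s and x of shaker_1_mid in the frame of long_caddy between -0.01 and 0.01 m and y of shaker_1_mid in the frame of long_caddy between -0.096 and -0.076 m)) and x of pepper_mill_mid in the frame of small_caddy between 0.029 and 0.049 m and y of pepper_mill_mid in the frame of small_caddy between -0.01 and 0.01 m and z of pepper_mill_mid in the frame of small_caddy below 0.1 m and x of pick_tumbler_mid in the frame of small_caddy between -0.049 and -0.029 m and y of pick_tumbler_mid in the frame of small_caddy between -0.01 and 0.01 m and z of pick_tumbler_mid in the frame of small_caddy below 0.0535 m); the robot touches nothing.
It fails at once if one of the five things is tipped over (more than 0.6 rad) (angle between any of sauce_bottle_mid, shaker_1_mid, shaker_2_mid, pepper_mill_mid, pick_tumbler_mid's own z axis and vertical above 0.6 rad).
It fails at once if the drink can or the dip tub is shifted by more than 30 mm (distance of any of soda_can_mid, dip_tub_mid from where it was at the start of the episode above 0.03 m).
It also fails if it takes over 106 s, if anything falls off the work surface, if the arm or the gripper's body presses on something with over 40 N, if the wrist force passes 120 N, or if a joint passes its speed limit or range.

## Working session

There is one attempt and no reset: what is moved stays moved. The work goes in short steps, each a Python script; the robot and the scene stay as the last script left them, time stands still between calls to the robot, and variables do not carry over. Pictures are saved under pics/ and viewed, at most 14 in all, crops included, and the job is handed in when it is done.

```bash
mkdir -p pics
python3 - <<'E'
from rig import env, planner, snapshot, camera_info
import cv2
for n in ("scene","side","wrist"):
    cv2.imwrite(f"pics/{n}0.png", snapshot(n)[:,:,::-1]); print(n,camera_info(n))
s=env.get_state(); print(s["clock"],s["ee_pos"],s["tool_rot"],s["width"],env.finger_overhang)
E
```

```text
scene {'fx': 503.2476719611967, 'fy': 503.2476719611967, 'cx': 279.9269410545146, 'cy': 205.05297742551508, 'rvec': array([ 2.06839294, -1.14827988,  0.50004111]), 'tvec': array([-0.29263447,  0.37718797,  0.96233386])}
side {'fx': 408.346141315844, 'fy': 408.346141315844, 'cx': 274.5040276498848, 'cy': 204.46311876278827, 'rvec': array([ 2.02510639, -0.08084258,  0.05050342]), 'tvec': array([-0.55710441,  0.11843132,  1.13913022])}
wrist {'fx': 325.19226210127806, 'fy': 325.19226210127806, 'cx': 278.6700653488267, 'cy': 210.39250828136085, 'mount': array([[ 5.20163367e-04, -9.56334030e-01, -2.92275473e-01,
         7.34495098e-02],
       [ 9.99999787e-01,  6.12427955e-04, -2.24180418e-04,
         1.46331018e-04],
       [ 3.93389033e-04, -2.92275295e-01,  9.56334145e-01,
        -1.34541984e-01],
       [ 0.00000000e+00,  0.00000000e+00,  0.00000000e+00,
         1.00000000e+00]])}
0.15 [0.18263547 0.51840654 0.23859969] [ 3.14012374e+00 -1.06212707e-04 -3.38837178e-01] 0.9955744581117251 0.008
```

View pics/scene0.png

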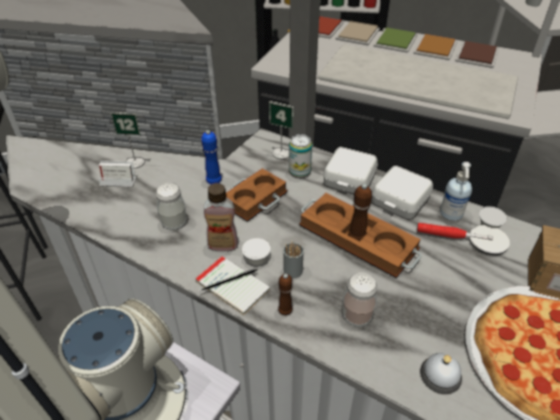

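View pics/side0.png

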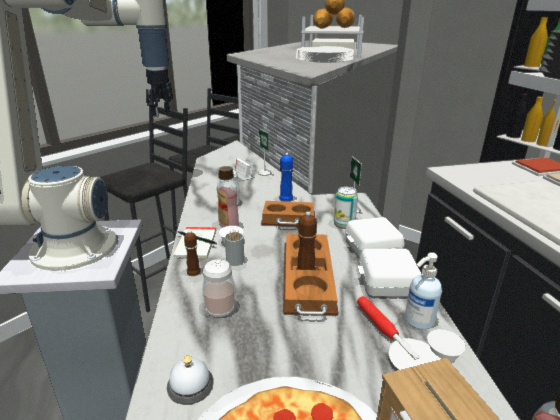

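View pics/wrist0.png

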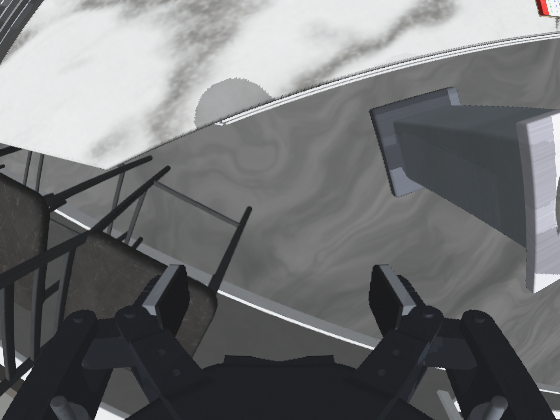

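The scene view shows three possible mills: blue at (211,158), a small brown one at (286,295), and a large brown one in the long caddy at (361,212). I choose the large brown one because it isn't blue and is the larger of the two browns. The shakers are at (171,207) and (360,300), the front bottle at (220,222), the tumbler at (293,260), the dip tub at (256,251) and the can at (300,157). The wrist view so far shows only bare counter.

```bash
cat > h.py <<'E'
from rig import env, planner, snapshot, camera_info, job
import numpy as np, cv2
from scipy.spatial.transform import Rotation as R
def ray(name,px,st=None):
    c=camera_info(name); px=np.atleast_2d(np.float64(px))
    if name!="wrist":
        M=R.from_rotvec(c["rvec"]).as_matrix()
        d=np.c_[(px-[c["cx"],c["cy"]])/[c["fx"],c["fy"]],np.ones(len(px))]
        return -M.T@c["tvec"], d@M
    v=px-[c["cx"],c["cy"]]; r=np.linalg.norm(v,axis=1); th=r/c["fx"]
    d=np.c_[v/np.maximum(r,1e-9)[:,None]*np.sin(th)[:,None],np.cos(th)]
    T=np.eye(4); T[:3,:3]=R.from_euler("xyz",st["tool_rot"]).as_matrix(); T[:3,3]=st["ee_pos"]; T=T@c["mount"]
    return T[:3,3], d@T[:3,:3].T
def onz(name,px,z,st=None):
    o,d=ray(name,px,st); return (o+d*((z-o[2])/d[:,2])[:,None])[:,:2]
def look(fn):
    st=env.get_state(); im=snapshot("wrist"); bgr=np.ascontiguousarray(im[:,:,::-1]); cv2.imwrite(f"pics/{fn}.png",bgr); 
    np.save(f"pics/{fn}.npy",np.r_[st["ee_pos"],st["tool_rot"]]); return st,bgr
def load(fn):
    a=np.load(f"pics/{fn}.npy"); return dict(ee_pos=a[:3],tool_rot=a[3:]),cv2.imread(f"pics/{fn}.png")
E
python3 - <<'E'
from h import *
P={"bottle cap":((217,193),.188),"shk A":((168,191),.115),"shk B":((362,285),.115),"mill":((363,192),.16),"smallmill foot":((286,310),0),"bluemill foot":((213,181),0),
"tumbler":((293,247),.08),"tub":((257,245),.034),"can":((301,141),.115),
"L1":((329,196),.04),"L2":((419,239),.04),"L3":((404,258),.04),"L4":((301,222),.04),"S1":((258,172),.04),"S2":((287,185),.04),"S3":((253,206),.04),"S4":((226,192),.04)}
for k,(p,z) in P.items(): print(k,onz("scene",p,z).round(3))
for k,p,z in [("bottle",(226,172),.188),("shkB",(217,267),.115),("mill",(307,220),.16),("tumb",(234,233),.08)]: print(k,onz("side",p,z).round(3))
for x,y,z,yaw in [(.45,0,.35,0),(.45,0,.4,0),(.4,.25,.35,0),(.4,-.2,.35,0)]: print(x,y,planner.solve_ik([x,y,z],[np.pi,0,yaw]))
E
```

```text
bottle cap [[0.414 0.079]]
shk A [[0.42  0.243]]
shk B [[ 0.405 -0.289]]
mill [[ 0.619 -0.186]]
smallmill foot [[ 0.342 -0.147]]
bluemill foot [[0.613 0.266]]
tumbler [[ 0.449 -0.1  ]]
tub [[ 0.446 -0.001]]
can [[0.776 0.071]]
L1 [[ 0.69  -0.068]]
L2 [[ 0.665 -0.327]]
L3 [[ 0.588 -0.32 ]]
L4 [[ 0.565 -0.054]]
S1 [[0.675 0.15 ]]
S2 [[0.67  0.051]]
S3 [[0.551 0.082]]
S4 [[0.559 0.175]]
bottle [[0.428 0.057]]
shkB [[ 0.415 -0.296]]
mill [[ 0.619 -0.189]]
tumb [[ 0.447 -0.097]]
0.45 0 [ 3.50227080e-01  4.51053961e-02  1.34369580e-01  4.44089210e-16
 -1.66006051e+00  1.22056925e+00]
0.45 0 [ 3.50227080e-01  6.00483409e-02  2.76654559e-01  4.44089210e-16
 -1.78740254e+00  1.22056925e+00]
0.4 0.25 [ 8.92073027e-01  8.97160384e-02  1.82900097e-01  4.44089210e-16
 -1.66398039e+00  6.78723299e-01]
0.4 -0.2 [-0.11114363  0.03937919  0.12832797  0.         -1.6597451   1.68193996]
```

Run:
```python
from h import *
env.move_l([.183,.519,.38],.25)
D=[np.pi,0,0]
env.movep([.5,.12,.38],D); look("w1")
env.movep([.5,-.19,.38],D); look("w2")
print(env.get_state()["clock"])
```

```text
4.0
```

View pics/w1.png

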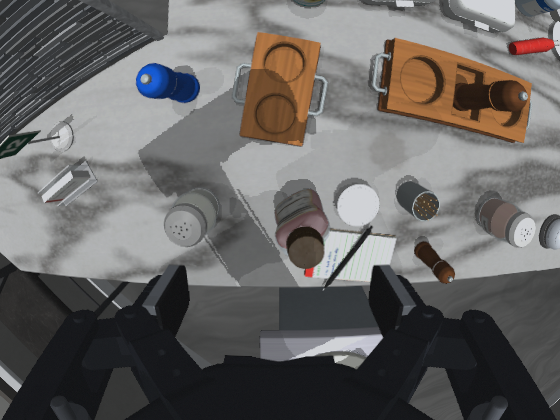

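View pics/w2.png

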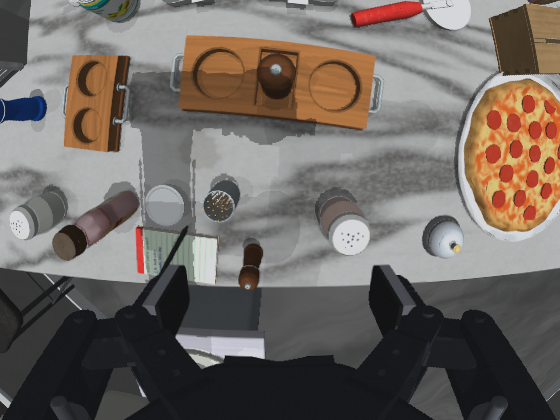

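w1 shows the small caddy at (280,90), with its back well at (284,63) and front well at (275,114). The bottle cap is at (305,247), shaker A's cap at (183,232), and the tumbler at (424,205). w2 shows the long caddy at (278,82) with the brown mill's knob at (276,70), and shaker B's cap at (350,236).

```bash
cat >> h.py <<'E'
def caddy(fn,box,hi=.04,draw=False):
    st,im=load(fn); hsv=cv2.cvtColor(im,cv2.COLOR_BGR2HSV)
    m=cv2.inRange(hsv,(5,110,40),(20,255,255)); k=np.zeros_like(m); x0,y0,x1,y1=box; k[y0:y1,x0:x1]=m[y0:y1,x0:x1]
    k=cv2.morphologyEx(k,cv2.MORPH_OPEN,np.ones((3,3)))
    c=max(cv2.findContours(k,0,cv2.CHAIN_APPROX_NONE)[0],key=cv2.contourArea)[:,0]
    xy=onz("wrist",c,hi,st); (cx,cy),(a,b),_=r=cv2.minAreaRect((xy*1000).astype(np.float32))
    P=cv2.boxPoints(r); e=P[1]-P[0]; yaw=np.arctan2(e[1],e[0])%(np.pi/2)
    if yaw>np.pi/4: yaw-=np.pi/2
    return np.array([cx,cy])/1000,yaw,(a,b)
E
python3 - <<'E'
from h import *
print("small w1",caddy("w1",(225,25,335,155))); print("small w2",caddy("w2",(60,50,135,158)))
print("long w2",caddy("w2",(170,30,385,135))); print("long w1",caddy("w1",(365,30,545,150)))
for n,f,p,z in [("mill",'w2',(276,69),.181),("tumb w1",'w1',(427,205),.085),("tumb w2",'w2',(219,205),.085),("shA w1",'w1',(182,230),.112),("shA w2",'w2',(25,222),.112),("shB w2",'w2',(350,236),.112),("shB w1",'w1',(521,231),.112),("bot w1",'w1',(305,248),.188),("bot w2",'w2',(69,243),.188),
 ("Swell back","w1",(284,63),.04),("Swell front","w1",(275,114),.04),("Lwell L",'w2',(219,73),.04),("Lwell R",'w2',(335,85),.04)]:
    print(n,onz("wrist",p,z,load(f)[0]).round(4))
E
```

```text
small w1 (array([0.61142993, 0.11988721]), np.float32(-0.16954589), (92.74609375, 156.44000244140625))
small w2 (array([0.61001959, 0.10942563]), np.float32(-0.16728902), (112.96248626708984, 155.2373504638672))
long w2 (array([ 0.62553973, -0.18415907]), np.float32(-0.111579776), (279.3907165527344, 114.66423034667969))
long w1 (array([ 0.62523206, -0.17730907]), np.float32(-0.11379957), (293.7767028808594, 117.13386535644531))
mill [[ 0.6203 -0.1858]]
tumb w1 [[ 0.4507 -0.0981]]
tumb w2 [[ 0.4503 -0.1058]]
shA w1 [[0.4222 0.2525]]
shA w2 [[0.4299 0.234 ]]
shB w2 [[ 0.4149 -0.2852]]
shB w1 [[ 0.4155 -0.2774]]
bot w1 [[0.4305 0.0921]]
bot w2 [[0.4301 0.0787]]
Swell back [[0.6482 0.1137]]
Swell front [[0.5732 0.1264]]
Lwell L [[ 0.6361 -0.1023]]
Lwell R [[ 0.6182 -0.2697]]
```

Run:
```python
from h import *
for y in (1.4,-1.74):
  for p in ([.451,-.103,.044],[.572,.126,.056],[.62,-.186,.131],[.65,.113,.131],[.45,.09,.4],[.626,-.185,.36],[.415,-.28,.1]): 
    q=planner.solve_ik(p,[np.pi,0,y]); print(y,p,None if q is None else np.round(q,2))
env.movep([.451,-.103,.19],[np.pi,0,1.4]); env.wait(.2); look("tum"); print(env.get_state()["ee_pos"],env.get_state()["clock"])
env.movep([.60,-.186,.26],[np.pi,0,0]); env.wait(.2);look("mil"); print(env.get_state()["clock"])
a,b=[cv2.imread(f"pics/{n}.png") for n in("tum","mil")]; cv2.imwrite("pics/tm.png",np.hstack([a[80:380,80:480],b[80:380,80:480]]))
```

```text
1.4 [0.451, -0.103, 0.044] [ 0.12  0.25 -0.44  0.   -0.88  2.86]
1.4 [0.572, 0.126, 0.056] [ 0.48  0.44 -0.11  0.   -1.02  2.49]
1.4 [0.62, -0.186, 0.131] [-0.05  0.49  0.19  0.   -1.26  3.02]
1.4 [0.65, 0.113, 0.131] [ 0.41  0.52  0.23  0.   -1.28  2.56]
1.4 [0.45, 0.09, 0.4] [ 0.54  0.08  0.3   0.   -1.79  2.43]
1.4 [0.626, -0.185, 0.36] [-0.05  0.5   0.77  0.   -1.84  3.02]
1.4 [0.415, -0.28, 0.1] [-0.28  0.25 -0.27  0.   -1.05 -3.03]
-1.74 [0.451, -0.103, 0.044] [ 0.12  0.25 -0.44  0.   -0.88 -0.28]
-1.74 [0.572, 0.126, 0.056] [ 0.48  0.44 -0.11  0.   -1.02 -0.65]
-1.74 [0.62, -0.186, 0.131] [-0.05  0.49  0.19  0.   -1.26 -0.12]
-1.74 [0.65, 0.113, 0.131] [ 0.41  0.52  0.23  0.   -1.28 -0.58]
-1.74 [0.45, 0.09, 0.4] [ 0.54  0.08  0.3   0.   -1.79 -0.71]
-1.74 [0.626, -0.185, 0.36] [-0.05  0.5   0.77  0.   -1.84 -0.12]
-1.74 [0.415, -0.28, 0.1] [-0.28  0.25 -0.27  0.   -1.05  0.11]
[ 0.45146256 -0.10311453  0.19038802] 5.3667
6.75
```

View pics/tm.png

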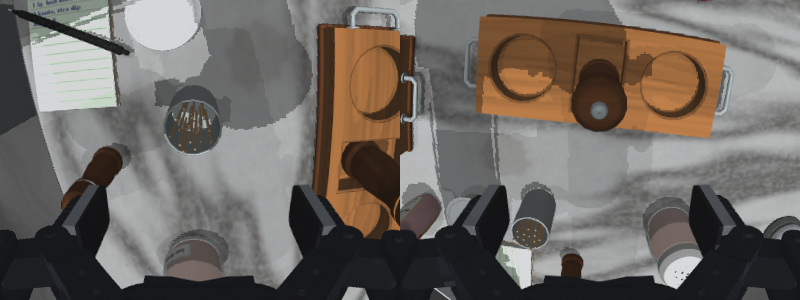

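Run:
```python
from h import *
print("tum",onz("wrist",(273.3,205),.075,load("tum")[0]),"mill",onz("wrist",(279,190),.181,load("mil")[0]))
print("mill head",onz("wrist",(279,184),.165,load("mil")[0]))
st,im=load("tum"); a=cv2.resize(im[150:250,220:330],None,fx=5,fy=5)
cv2.imwrite("pics/tz.png",a); print(caddy("mil",(140,80,420,220)))
```

```text
tum [[ 0.44750418 -0.10072414]] mill [[ 0.62226995 -0.1855737 ]]
mill head [[ 0.62292531 -0.1855825 ]]
(array([ 0.62536884, -0.18450975]), np.float32(-0.11417377), (279.2675476074219, 120.38452911376953))
```

View pics/tz.png

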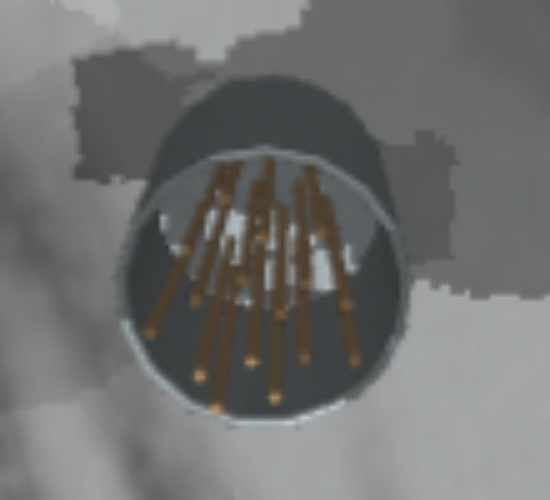

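```bash
cat >> h.py <<'E'
def pick(xy,z,yaw,F,zup,zhov):
    o=[np.pi,0,yaw]; env.movep([*xy,zhov],o); env.move_l([*xy,z],.12)
    env.close_gripper(F); s=env.get_state(); print("grip",s["width"],s["gripper_force"])
    env.move_l([*xy,zup],.2); s=env.get_state(); print("lift",s["width"],s["wrist_force"],s["clock"])
def place(xy,z,yaw,zup,zhov,zout):
    """z: TCP height with the foot on the floor"""
    env.movep([*xy,zup],[np.pi,0,yaw]); env.move_l([*xy,zhov],.2); env.wait(.2)
    hit=env.move_l([*xy,z+.001],.05,max_force=8); s=env.get_state()
    print("place hit",hit,s["ee_pos"],z,s["wrist_force"])
    return s["ee_pos"][2]-z
def letgo(zout):
    env.release(); p=env.get_state()["ee_pos"]; env.move_l([p[0],p[1],zout],.2); print("clock",env.get_state()["clock"])
E
python3 - <<'E'
from h import *
pick((.4472,-.1026),.044,-1.74,30,.2,.14)
if place((.573,.1265),.056,-1.74,.2,.095,.2)<.008: letgo(.25)
look("t1");
E
```

```text
grip 0.562849148150218 30.72389904409647
lift 0.5646006103262152 [ 0.0516661   0.61890622 -1.71732805] 10.7333
place hit True [0.57221557 0.126195   0.05676339] 0.056 [-1.51239081 -0.40880181  4.90280921]
clock 14.9583
```

Run:
```python
from h import *
pick((.6225,-.1856),.131,-.14,30,.27,.22)
if place((.6498,.1133),.131,-.14,.27,.175,.2)<.008: letgo(.3)
look("m1")
env.movep([.56,-.185,.30],[np.pi,0,0]); env.wait(.2); look("L2")
print(caddy("L2",(60,20,520,300)),env.get_state()["clock"])
a,b=[cv2.imread(f"pics/{n}.png") for n in("m1","L2")]; cv2.imwrite("pics/ml.png",np.hstack([a[20:380,80:480],b[20:380,80:480]]))
```

```text
grip 0.4886138221318078 30.90762128809729
lift 0.493081619418962 [ 0.50923134  1.09303335 -2.2292963 ] 19.0667
place hit False [0.64991819 0.11337355 0.13215639] 0.131 [ 0.74968321 -0.17072816 -2.23222631]
clock 23.5417
(array([ 0.62715924, -0.18458269]), np.float32(-0.11320889), (279.6228332519531, 111.72486114501953)) 25.0333
```

View pics/ml.png

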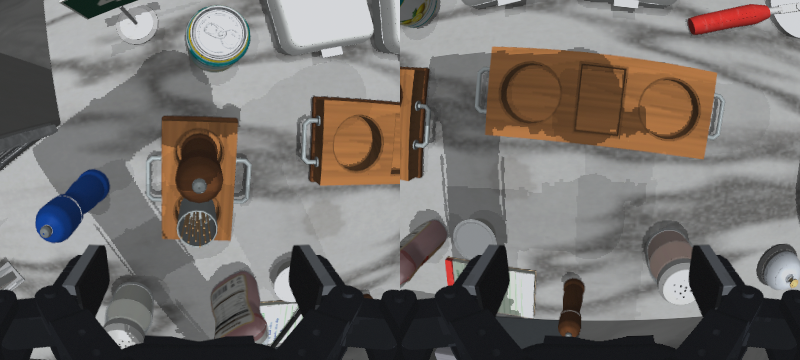

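Mill (crop 200,165) and tumbler (crop 197,225) are both in the small caddy. The long caddy is now clear, and its measured size matches the given one. Next I look closely at the shakers and the bottle.

Run:
```python
from h import *
for n,p in (("bB",[.40,-.283,.21]),("bS",[.355,.085,.37]),("bA",[.41,.247,.21])):
    env.movep([p[0],p[1],.37],[np.pi,0,0]); env.move_l(p,.25) if p[2]<.3 else 0; env.wait(.2); look(n)
    env.move_l([p[0],p[1],.37],.3) if p[2]<.3 else 0
L=[cv2.imread(f"pics/{n}.png")[100:330,150:410] for n in("bB","bS","bA")]
cv2.imwrite("pics/bb.png",np.hstack(L)); print(env.get_state()["clock"])
```

```text
31.65
```

View pics/bb.png

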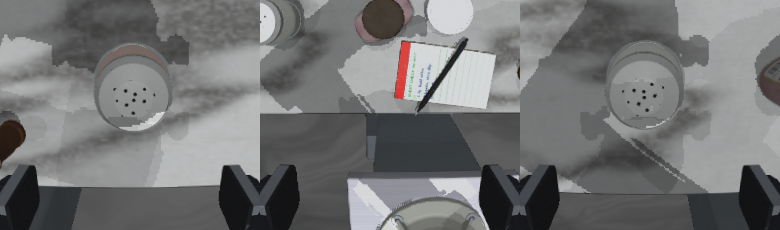

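Run:
```python
from h import *
g=lambda n,x,y:cv2.resize(cv2.imread(f"pics/{n}.png")[y:y+110,x:x+110],(396,396),interpolation=cv2.INTER_CUBIC)[:, :264*396//396+132]
a=[cv2.resize(cv2.imread(f"pics/{n}.png")[y:y+130,x:x+100],(260,338),interpolation=cv2.INTER_CUBIC) for n,x,y in (("bB",232,130),("bS",220,60),("bA",238,130))]
cv2.imwrite("pics/zz.png",np.hstack(a))
```

```text
(no output)
```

View pics/zz.png

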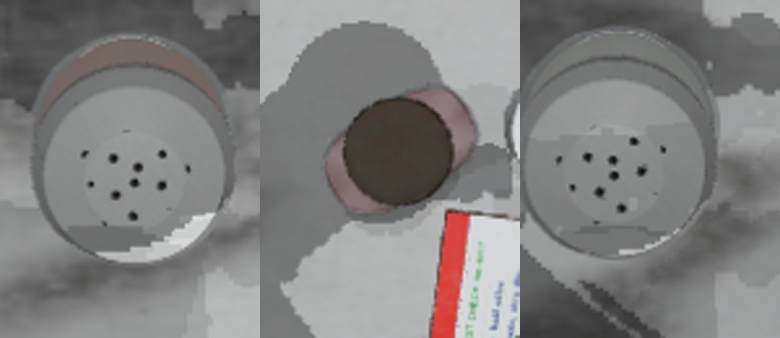

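Run:
```python
from h import *
for n,hole,ring in (("bB",(283.5,200.6),(283.3,193)),("bA",(274.2,197.7),(275,190.5))):
    st=load(n)[0]; print(n,onz("wrist",hole,.119,st),onz("wrist",ring,.106,st),ray("wrist",hole,st)[0])
st,im=load("bS"); cap=onz("wrist",(273.1,118.1),.188,st); print("cap",cap)
hsv=cv2.cvtColor(im,cv2.COLOR_BGR2HSV); m=cv2.inRange(hsv,(0,40,0),(179,255,255)); k=np.zeros_like(m); k[85:150,240:306]=m[85:150,240:306]
c=max(cv2.findContours(k,0,cv2.CHAIN_APPROX_NONE)[0],key=cv2.contourArea)
(u,v),sz,_=r=cv2.fitEllipse(c); xy=onz("wrist",c[:,0],.12,st); w,V=np.linalg.eigh(np.cov(xy.T)); print("px",r,cv2.minAreaRect(c))
for z in (.06,.12): print(z,cv2.minAreaRect((onz("wrist",c[:,0],z,st)*1000).astype(np.float32)))
print("long axis deg",np.degrees(np.arctan2(V[1,1],V[0,1])))
```

```text
bB [[ 0.41260928 -0.28657482]] [[ 0.41508094 -0.28660643]] [ 0.47395961 -0.28288518  0.34607489]
bA [[0.42449609 0.25116614]] [[0.42675157 0.25075622]] [0.48379803 0.24741673 0.34617137]
cap [[0.42469106 0.08999973]]
px ((271.80615234375, 118.81690979003906), (40.108768463134766, 51.95656204223633), 58.10601806640625) ((270.1240539550781, 119.75611877441406), (41.01298522949219, 51.327423095703125), 53.53076171875)
0.06 ((420.7810974121094, 96.22254943847656), (55.92616271972656, 69.69678497314453), 36.24913024902344)
0.12 ((421.8634338378906, 94.66059875488281), (48.3748664855957, 60.28611755371094), 36.24912643432617)
long axis deg 118.94868361156335
```

Run:
```python
from h import *
st,im=load("bS"); hsv=cv2.cvtColor(im,cv2.COLOR_BGR2HSV); k=np.zeros(im.shape[:2],np.uint8); k[85:150,240:306]=cv2.inRange(hsv,(0,40,95),(179,255,255))[85:150,240:306]
n,l,s,c=cv2.connectedComponentsWithStats(k); i=np.argsort(s[1:,4])[-2:]+1; xy=onz("wrist",c[i],.12,st); d=xy[0]-xy[1]
print(s[i],c[i],"axis",np.degrees(np.arctan2(d[1],d[0])),xy)
env.movep([.4135,-.2866,.3],[np.pi,0,0])
pick((.4135,-.2866),.089,0,40,.22,.16)
if place((.6175,-.2701),.101,-.11,.22,.145,.2)<.008: letgo(.30); look("s1")
else: print("STUCK")
```

```text
[[291 140  12  10  87]
 [245 121  26  20 173]] [[295.51724138 144.86206897]
 [254.36416185 132.70520231]] axis -106.77616034123325 [[0.39210082 0.06479439]
 [0.40670008 0.11322228]]
grip 0.7122670191472398 43.539358377456665
lift 0.708333868034164 [-0.80774432  1.46112273 -3.69857522] 36.1083
place hit True [ 0.61665206 -0.26980594  0.10241955] 0.101 [-1.50151999  1.20552248  5.72932877]
clock 39.9917
```

Run:
```python
from h import *
env.movep([.4252,.251,.33],[np.pi,0,0])
pick((.4252,.251),.089,0,40,.34,.16)
if place((.6369,-.0991),.101,-.11,.34,.145,.2)<.008: letgo(.30); look("s2")
else: print("STUCK")
env.movep([.56,-.185,.36],[np.pi,0,0]); env.wait(.2); look("L3")
env.movep([.37,.09,.37],[np.pi,0,1.0]); env.wait(.2); look("bS2")
a=cv2.resize(cv2.imread("pics/L3.png")[20:300,80:480],(400,280)); b=cv2.imread("pics/bS2.png")[0:280,80:480]
cv2.imwrite("pics/q.png",np.hstack([a,b])); print(env.get_state()["clock"])
```

```text
grip 0.7109263618550337 43.33252429962158
lift 0.7118014500730546 [ 0.82690179  0.36359678 -3.29949109] 45.2583
place hit True [ 0.63605    -0.09907036  0.10235092] 0.101 [-1.34836523  0.45387306  5.98097527]
clock 50.4333
52.8333
```

View pics/q.png

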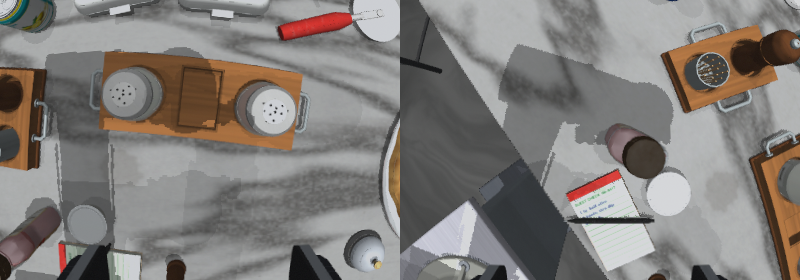

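Run:
```python
from h import *
st,im=load("bS2"); print("cap2",onz("wrist",(324,157),.188,st))
st,im=load("bS"); hsv=cv2.cvtColor(im,cv2.COLOR_BGR2HSV); k=np.zeros(im.shape[:2],np.uint8); k[85:143,240:306]=cv2.inRange(hsv,(0,20,95),(179,150,255))[85:143,240:306]
n,l,s,c=cv2.connectedComponentsWithStats(k); i=np.argsort(s[1:,4])[-2:]+1; xy=onz("wrist",c[i],.12,st); d=xy[0]-xy[1]
print(s[i],c[i],"axis",np.degrees(np.arctan2(d[1],d[0])),xy)
```

```text
cap2 [[0.42462997 0.09333293]]
[[244 111  27  31 255]
 [276  94  27  31 314]] [[253.24705882 129.54901961]
 [293.0477707  105.60191083]] axis 121.16266055902531 [[0.41124144 0.11518526]
 [0.43940683 0.0686102 ]]
```

Run:
```python
from h import *
print("well",onz("wrist",[(282.5,119.5)],.04,load("L2")[0]))
env.movep([.4247,.0912,.3],[np.pi,0,-1.044])
pick((.4247,.0912),.1635,-1.044,50,.36,.23)
env.movep([.6275,-.1848,.36],[np.pi,0,-.11]); env.wait(.2); look("bp")
a=cv2.imread("pics/bp.png"); s=snapshot("side")[:,:,::-1]; cv2.imwrite("pics/bp2.png",np.hstack([a[60:400,90:470],s[60:400,150:500]])); print(env.get_state()["ee_pos"])
```

```text
well [[ 0.62799096 -0.18742244]]
grip 0.484177216735674 50.93605041503906
lift 0.4843581643371307 [ 1.00914203  0.15985645 -4.65526687] 57.2417
[ 0.62742065 -0.18410706  0.36047894]
```

View pics/bp2.png

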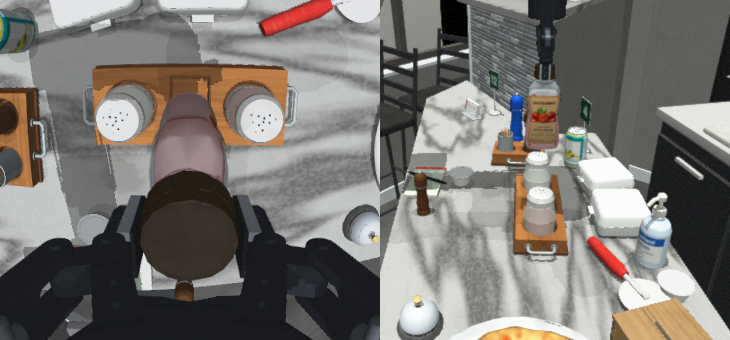

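The bottle hangs upright at (190,150) in the left crop. Its long side lies along the caddy's x and it's lined up with the middle well, so I lower it.

Run:
```python
from h import *
p=(.6275,-.1858)
d=place(p,.1755,-.11,.36,.226,.2)
for dx,dy in ((0,-.002),(0,.0025),(.003,0),(-.003,0)):
    if d<.008: break
    q=(p[0]+dx,p[1]+dy); env.move_l([*q,.226],.1); d=place(q,.1755,-.11,.226,.226,0)
if d<.008: letgo(.32); look("e1"); env.movep([.50,.0,.42],[np.pi,0,0]); env.wait(.3); look("e2"); cv2.imwrite("pics/e.png",np.hstack([cv2.imread("pics/e2.png")[0:300,60:460],snapshot("side")[100:400,150:500,::-1]]))
print(d)
```

```text
place hit False [ 0.62766706 -0.18584567  0.1767907 ] 0.1755 [-0.57151613 -0.56488672 -3.72847246]
clock 62.7167
0.0012906973277614087
```

View pics/e.png

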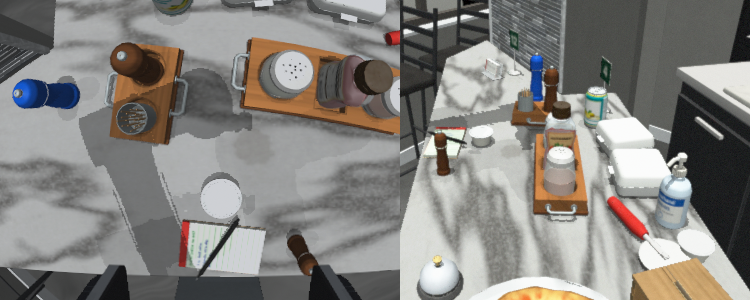

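All five things stand upright in their wells, and the can and the tub are where they were.

```bash
python3 -c "
from h import *
print(job.hand_in())"
```

```text
the job is handed in; nothing more can be done
None
```

I made up both caddies and handed the job in at about 64 s of robot time: in the last pictures all five things stand upright in their wells, with the can and tub not touched, but no verdict came back.

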